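# Build the sieve column on the shaker and start it

### The job

Get the small sieve shaker ready and start it: set the open sieve into the mouth of the receiving pan on the shaker, then the lidded sieve into the open sieve, each fully home so that its shoulder sits flat on the rim below. The lidded sieve holds a weighed sample, so keep it upright and lower both sieves into place rather than dropping them. Only when the column is complete, press the shaker's black start plunger all the way down to its stop and let it spring back; do not disturb the other things on the bench.

Things in the scene. Friction and masses are not known exactly. Their poses are not given: they have to be found in the camera images.
- shaker: Vibratory sieve shaker standing fast on the bench: light grey housing 150 (x) by 240 mm (y), deck 51 mm high. Origin: centre of its underside, z up. Its -x side is the front, with a dial and a rocker switch, not used. A steel receiving pan is clamped on a round plate over its +y half; the start plunger is on the deck of its -y half.
- pan_rim (a point): Centre of the mouth of the receiving pan, at the height of its rim (108 mm above the bench); z up. The pan is a steel ring wall 64 mm outside and 59 mm inside diameter, 32 mm high, 29 mm deep, at [0, 60, 108] mm in the shaker's frame.
- open_sieve: Loose steel sieve without lid, gauze seen from above; 0.12 kg. Origin: centre of underside, z up. 0-12 mm: skirt 55.6 mm diameter, lowest 4 mm tapered to 51. At 12 mm: flat shoulder. 12-42 mm: frame 64 outside, 59 inside, open on top, gauze at 14. Skirt fits the pan with 1.7 mm clearance all round; home, the shoulder rests on its rim: origin 12 mm below pan_rim.
- covered_sieve: Loose steel sieve of the same skirt (0-12 mm) and frame (64 mm diameter, 12-42 mm), closed by a clipped-on aluminium lid up to 48 mm with a black knob (17 mm diameter) up to 62 mm; 0.2 kg. Origin: centre of underside, z up. Its skirt enters the top of the open sieve in the same way; home, its origin is 30 mm above the open sieve's origin.
- plunger_top (a point): Centre of the top of the start plunger, a black mushroom head 33 mm in diameter in a steel collar on the shaker's deck, at [-22, -76, 80] mm in the shaker's frame when up. It moves down when pressed.
- plunger (a joint): Travel of the start plunger in m: 0 = up (its spring holds it there), 0.008 = down on its stop; needs about 6 N at the stop.
- petri: Bystander: small covered dish with a pink filling, 58 mm diameter, 14 mm high; origin at the centre of its underside. To be left alone.
- blower: Bystander: dark rubber dust blower, 50 x 111 x 50 mm, its length along y; origin at the centre of its underside. To be left alone.
- forceps: Bystander: steel forceps lying on the bench, 12 x 134 x 9 mm, its length along y; origin at the centre of its underside. To be left alone.
Not all that is in view belongs to the job. Leave any yellow look-alike of the open_sieve alone.

How it is judged:
On the way, in this order (a step that is already met when the one before it is completed fails the run):
1. the open sieve is fully home in the mouth of the receiving pan (horizontal distance between open_sieve and pan_rim below 0.0035 m and z of open_sieve in the frame of pan_rim between -0.0145 and -0.0095 m and angle between open_sieve's own z axis and vertical below 0.06 rad), for 0.2 s.
2. the lidded sieve is fully home in the open sieve, which is home in the pan (all of step 1 and horizontal distance between covered_sieve and open_sieve below 0.0035 m and z of covered_sieve in the frame of open_sieve between 0.0275 and 0.0325 m and angle between covered_sieve's own z axis and vertical below 0.06 rad), for 0.2 s.
3. the start plunger is pressed down to its stop with the column complete (all of step 2 and value of joint plunger above 0.0068 m), for 0.04 s.
At the end, for the whole second after the job is handed in: The open sieve sits in the pan and the lidded sieve in the open sieve, each within 3.5 mm of concentric, within 2.5 mm of its seated height and within 0.06 rad of upright, at rest; the plunger is up again (less than 2 mm down) after having been pressed at least 6.8 of its 8 mm (all of step 2 and value of joint plunger below 0.002 m and linear speed of each of open_sieve, covered_sieve below 0.02 m/s); the robot touches nothing.
It fails at once if the start plunger is pressed (more than 4 mm) before the column is complete (value of joint plunger above 0.004 m and not (horizontal distance between open_sieve and pan_rim below 0.0035 m and z of open_sieve in the frame of pan_rim between -0.0145 and -0.0095 m and angle between each of open_sieve, covered_sieve's own z axis and vertical below 0.06 rad and horizontal distance between covered_sieve and open_sieve below 0.0035 m and z of covered_sieve in the frame of open_sieve between 0.0275 and 0.0325 m)).
It fails at once if the lidded sieve is tipped more than 0.5 rad, which spills the sample (angle between covered_sieve's own z axis and vertical above 0.5 rad).
It fails at once if a sieve is dropped (falls freely faster than 0.65 m/s, about 2 cm) ((contact force between open_sieve and the fingers below 0.2 N and linear speed of open_sieve above 0.65 m/s) or (contact force between covered_sieve and the fingers below 0.2 N and linear speed of covered_sieve above 0.65 m/s)).
It fails at once if a bystander (dish, blower, forceps) is moved more than 30 mm (distance of any of petri, blower, forceps from where it was at the start of the episode above 0.03 m).
It also fails if it takes over 64 s, if anything falls off the work surface, if the arm or the gripper's body presses on something with over 40 N, if the wrist force passes 120 N, or if a joint passes its speed limit or range.

### The arm

A 6-joint arm with a two-finger parallel gripper is mounted at the origin on a cart in front of the work surface, level with it; the furniture and walls round the work are solid. World frame = base frame: x ahead of the robot, y to its left, z up, the work surface at z = 0. Lengths are in m, angles in rad, forces in N, time in s.
With the tool pointing down it reaches from about 0.4 to 0.925 m from the base axis. Payload 3.4 kg.
Tool frame: the origin (TCP) lies between the finger pads; the fingertips stand 8 mm ahead of it and the grasp point (between the pads) lies 11 mm behind it; z points along the fingers, y is the line along which they close (so a half turn about z gives the same grasp; the last joint's range is limited). The gripper opens to 85 mm and grips with 20 to 120 N. Pads are 22 mm wide; open, the fingers measure 114 mm over their backs; the gripper's body (76 mm by 85 mm) begins 54 mm behind the grasp point. The pads swing forward as they close: fully open they stand 13 mm farther back than shut.
Start: joints at [1.163, 0.307, 1.506, -0, 1.328, -0.073], TCP at [0.188, 0.543, 0.239] pointing down, gripper open.
Joint ranges: [-3.12, 3.12], [-1.05, 2.28], [0.14, 2.33], [-1.42, 4.57], [0.1, 2.73], [-2.68, 2.68]. Speed limits (rad/s): [2.57, 2.57, 3.14, 3.14, 3.14, 3.14].

### API

Orientations are given as a unit quaternion [x, y, z, w].
In Python, from workcell import r, viewer, job gives the robot as it stands. The module is installed in compiled form; this text tells all that it offers.
- The arm moves only by the tool arm_command, never from a script. Its argument "steps" is a list of rows, each a list of 5 numbers: the shift along the tool's x, y, z in m, then the turn about the tool's z in rad, then the finger opening in m, from 0 to 0.0854. A call has 1 to 20 rows; each row shifts and turns the commanded pose from where the row before left it, along the tool's axes as they then stand; what a row does not reach is not made up. A row lasts 1/8 s, in which the tool goes at most 62.5 mm and 10.7 degrees, less where a joint would pass 70% of its speed; a pose out of reach is approached as far as the arm can. A call is refused whole if a number of a shift passes 0.0625 or a number of a turn 0.188, either way. A call with a gripper value outside its range is refused whole. The fingers move at their own pace and stop on an object; the grip force is fixed at half the most. Time passes only in rows, so rows that do not move let the fingers close. It gives the time, the measured TCP pose, the force, the opening and the grip force at its end, in the units of the state.
- r.sense(): the state, without advancing time (a new reading comes with each control period).
- viewer.capture(name): name is "scene" or "top" or "wrist"; returns a dict with "color" (480x640x3 uint8, red, green, blue), "fx", "fy", "cx", "cy" (pixels), "T" (4x4, takes a point from camera to world coordinates); the wrist camera has in their place "hand_eye" (4x4, takes a point from camera to tool coordinates, whose origin is the TCP and whose axes are the flange's). Camera axes: x right, y down, z forward; pixel columns grow to the right and rows downward; lengths in m; the calibration is good to about 2 mm. The wrist camera is an equidistant fisheye: a pixel r from the principal point sees the ray r / f radians off the axis. A picture is of the moment at which its call begins: read the wrist's pose just before it. There is no depth.
- job.finish_job(): hands the job in; it is judged then, once.
Trained networks look in a picture, given as the dict that the camera call returned (one of the last four; its "shot" number tells which), for a name from the list of things; names that differ only in an ending like _2 or _b are one class to them, and where a whole thing is asked for, a point or a joint stands for the part that bears it (a point fixed in the world has none). Each returns a list of dicts, best first, with "p" (0 to 1); they miss things now and then, are a little off and sometimes report something else, mostly with a low value. They report only what shows in the picture. A call takes as long as a camera call. They do not tell look-alikes from the thing itself.
- viewer.search_frame(picture, query): "location" ([x, y, z] in m, in the coordinates of the camera as it stood for that picture, good to about 4 mm: the middle of the surface that is visible of it).
- viewer.masks_of(picture, query): "region" (480x640 bool, what is visible of it).
- viewer.spot_point(picture, query): "location" ([x, y, z] in m, in the coordinates of the camera as it stood for that picture, good to about 4 mm: a listed point, or the origin of a listed thing).
The state is a dict: "time_s": time; "joints": joint angles; "dq": joint speeds; "tau": joint torques, N m; "tcp_pos": TCP position; "tcp_rot": TCP orientation; "contact_force": force on the tool from outside, world axes, zero at the start; "moment": the same for the moment, N m; "finger_gap": finger opening in m; "grasp_force": force on a finger pad.
Only numpy, scipy, OpenCV 4.12 (cv2) and the standard library are available. Lean on these libraries where they do the work, as an engineer would, in place of code of your own. Each camera call takes 0.05 s, during which the arm holds its last target. There are 200 camera calls.

## Working session

There is one attempt and no reset: what is moved stays moved. The work goes in short steps, Python scripts to look and compute and a tool call to move; the robot and the scene stay as the last step left them, time stands still between calls to the robot, and variables do not carry over. Pictures are saved under pics/ and viewed, at most 10 in all, crops included, and the job is handed in when it is done.

Besides the shell and the picture viewer there is one more tool, called by a JSON object that holds its "api" and its "payload". arm_command: Moves the arm, as the interface text tells. Its arguments: {"type":"object","properties":{"steps":{"type":"array"}},"required":["steps"]}

```bash
mkdir -p pics; cat > h.py <<'E'
import numpy as np,cv2
from scipy.spatial.transform import Rotation as R
from workcell import r,viewer,job
def world(pic,p,s=None):
    p=np.append(p,1)
    if 'T' in pic: return (np.array(pic['T'])@p)[:3]
    q=np.array(pic['hand_eye'])@p
    return R.from_quat(s['tcp_rot']).apply(q[:3])+s['tcp_pos']
def save(pic,n): cv2.imwrite('pics/'+n,pic['color'][:,:,::-1])
E
python3 - <<'E'
from h import *
s=r.sense();print(s['time_s'],s['tcp_pos'],s['tcp_rot'],s['finger_gap'])
ims=[]
for n in ['scene','top','wrist']:
    p=viewer.capture(n);ims.append(p['color']);save(p,n+'0.png')
    for q in ['shaker','pan_rim','open_sieve','covered_sieve','plunger_top','petri','blower','forceps']:
        for d in viewer.spot_point(p,q)[:3]:
            print(n,q,round(d['p'],2),world(p,d['location'],s).round(4))
    print({k:v for k,v in p.items() if k!='color'} if n=='wrist' else p['T'])
E
```

```text
0.0 [0.18815894 0.54265261 0.23839223] [ 1.66114693e-01  9.86105932e-01 -9.71950257e-04 -2.32790897e-04] 0.08530096262748407
scene shaker 0.66 [ 0.4936  0.1169 -0.0012]
scene pan_rim 0.62 [0.4697 0.1707 0.1056]
scene open_sieve 0.95 [ 0.4772 -0.1895 -0.0014]
scene open_sieve 0.91 [ 0.5784 -0.1282 -0.0014]
scene covered_sieve 0.97 [ 0.4727 -0.321  -0.002 ]
scene plunger_top 0.53 [0.5006 0.0333 0.0787]
scene petri 0.76 [ 0.6977 -0.1552 -0.0009]
scene blower 0.78 [ 0.6837 -0.3211  0.0014]
scene forceps 0.66 [ 0.3722 -0.2991 -0.0012]
[[ 0.79468521 -0.35307932  0.49377161 -0.08696387]
 [-0.60680562 -0.48377606  0.63067239 -0.83257631]
 [ 0.01619751 -0.80080941 -0.5987002   0.85036512]
 [ 0.          0.          0.          1.        ]]
top shaker 0.83 [0.4943 0.1165 0.002 ]
top pan_rim 0.72 [0.4682 0.1723 0.111 ]
top open_sieve 0.86 [ 0.5781 -0.1323  0.002 ]
top open_sieve 0.66 [ 0.474  -0.1871  0.003 ]
top covered_sieve 0.6 [ 0.4763 -0.3179  0.0014]
top covered_sieve 0.55 [4.945e-01 1.128e-01 3.000e-04]
top plunger_top 0.69 [0.4978 0.036  0.0835]
top petri 0.67 [ 0.6935 -0.1558  0.0062]

[... 198 characters left out ...]
2 -0.19060601 -0.98141699  1.16936284]
 [ 0.          0.          0.          1.        ]]
wrist shaker 0.65 [ 0.4938  0.1153 -0.0047]
wrist open_sieve 0.69 [ 0.4753 -0.1883 -0.0006]
wrist covered_sieve 0.6 [ 0.4741 -0.319   0.0005]
{'fx': 371.64829954431775, 'fy': 371.64829954431775, 'cx': 318.775667836886, 'cy': 239.57021695701917, 'hand_eye': array([[ 7.44356889e-04, -9.52752348e-01, -3.03747279e-01,
         7.89097063e-02],
       [ 9.99998615e-01,  1.16132082e-03, -1.19209390e-03,
         3.44413035e-04],
       [ 1.48851831e-03, -3.03745971e-01,  9.52751893e-01,
        -1.34581991e-01],
       [ 0.00000000e+00,  0.00000000e+00,  0.00000000e+00,
         1.00000000e+00]]), 'shot': 3}
```

View pics/scene0.png

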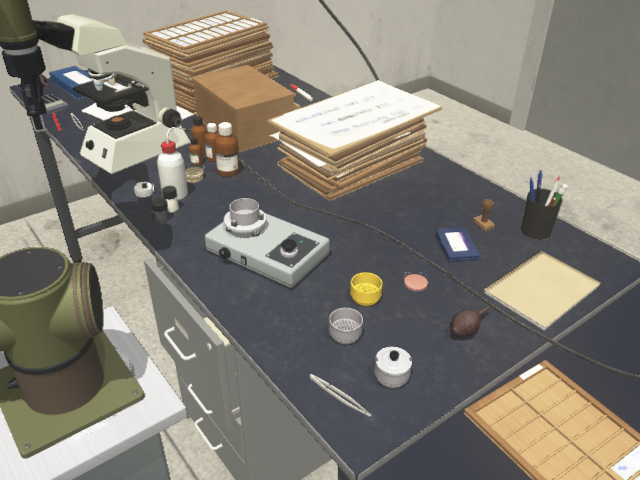

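View pics/top0.png

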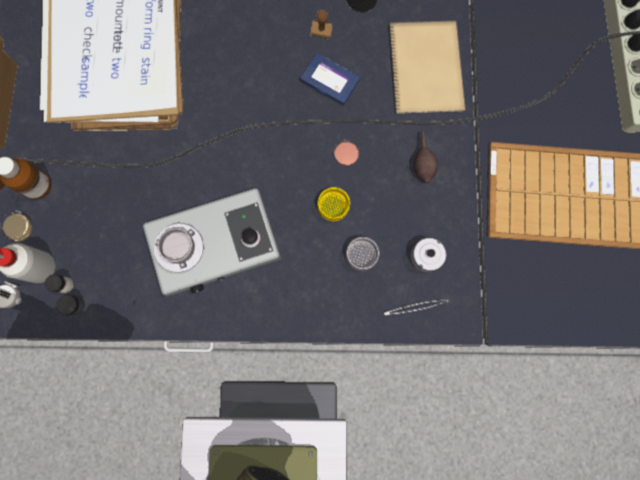

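The scene view shows the shaker at (267,245), with its pan at (245,213) and plunger at (289,248). Two open sieves show: yellow at scene (366,290) / top (333,204), and grey steel at scene (346,325) / top (362,253). The grey one fits, because it is steel and the yellow one is the look-alike. The lidded sieve is at scene (393,367). I'll confirm with a crop.

```bash
python3 -c "
import cv2
a=cv2.imread('pics/scene0.png')[250:400,310:440]
cv2.imwrite('pics/crop.png',cv2.resize(a,None,fx=4,fy=4,interpolation=2))"
```

```text
(no output)
```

View pics/crop.png

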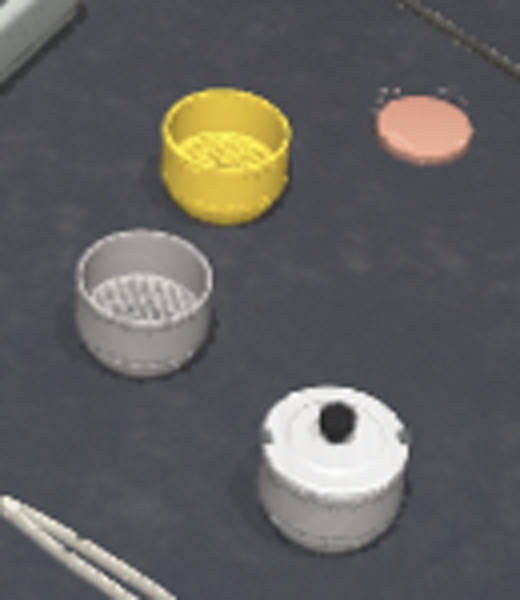

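{"api": "arm_command", "payload": {"steps": [[0, 0, 0, -0.167, 0.085], [0, 0, 0, -0.167, 0.085], [-0.035, -0.043, 0, 0, 0.085], [-0.035, -0.043, 0, 0, 0.085], [-0.035, -0.043, 0, 0, 0.085], [-0.035, -0.043, 0, 0, 0.085], [-0.035, -0.043, 0, 0, 0.085], [-0.035, -0.043, 0, 0, 0.085], [-0.035, -0.043, 0, 0, 0.085], [-0.035, -0.043, 0, 0, 0.085], [0, 0, 0, 0, 0.085]]}}

```text
time_s: 2.72
tcp_pos: [0.4712, 0.1965, 0.2394]
tcp_rot: [0.003, 1.0, -0.0, 0.001]
contact_force: [0.2, 0.6, -1.0]
finger_gap: 0.0849
grasp_force: 0.0
```

The crop confirms the grey steel open sieve at crop (145,300), with the yellow look-alike at (225,155) and the lidded one at (335,470). Next I measure the pan close up.

```bash
python3 - <<'E'
from h import *
s=r.sense();p=viewer.capture('wrist');save(p,'pan1.png');np.save('pan1_s.npy',np.r_[s['tcp_pos'],s['tcp_rot']])
for q in ['shaker','pan_rim','plunger_top']:
    for d in viewer.spot_point(p,q)[:2]: print(q,round(d['p'],2),world(p,d['location'],s).round(4))
E
```

```text
shaker 0.83 [ 0.4954  0.116  -0.0005]
pan_rim 0.64 [0.4744 0.1689 0.1043]
pan_rim 0.54 [ 0.679  -0.3211 -0.0019]
plunger_top 0.92 [0.4975 0.0368 0.0836]
```

View pics/pan1.png

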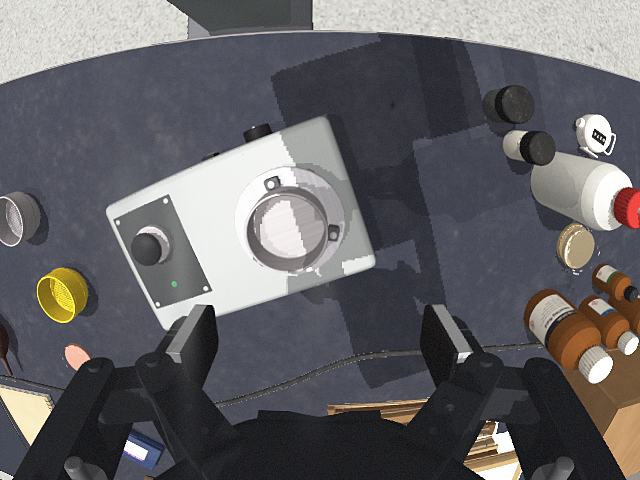

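{"api": "arm_command", "payload": {"steps": [[0, -0.05, 0, 0, 0.085], [0, -0.05, 0, 0, 0.085], [0, 0, 0, 0, 0.085]]}}

```text
time_s: 3.3
tcp_pos: [0.4675, 0.0982, 0.2394]
tcp_rot: [0.001, 1.0, -0.0, -0.0]
contact_force: [-0.3, 0.9, -0.5]
finger_gap: 0.085
grasp_force: 0.0
```

```bash
python3 - <<'E'
from h import *
s=r.sense();p=viewer.capture('wrist');save(p,'pan2.png');np.save('pan2_s.npy',np.r_[s['tcp_pos'],s['tcp_rot']])
for q in ['shaker','pan_rim','plunger_top']:
    for d in viewer.spot_point(p,q)[:2]: print(q,round(d['p'],2),world(p,d['location'],s).round(4))
E
```

```text
shaker 0.65 [ 0.494   0.116  -0.0034]
shaker 0.63 [ 0.6799 -0.3199  0.0008]
pan_rim 0.74 [0.4741 0.1706 0.1044]
plunger_top 0.57 [0.4952 0.0371 0.0827]
```

View pics/pan2.png

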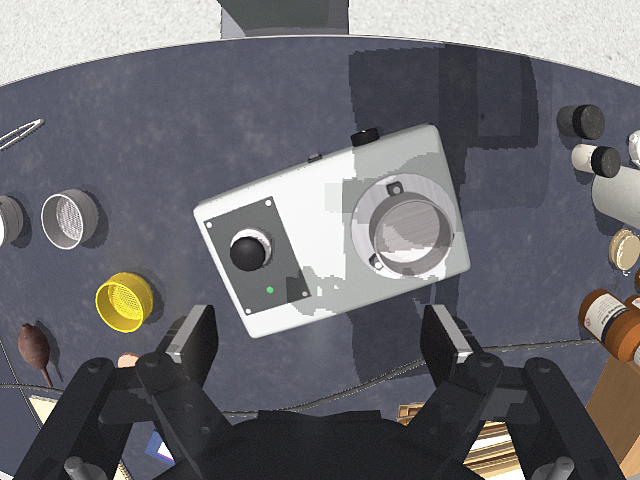

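Both views show the shaker with its pan rim at about (289,229) in the first and (411,236) in the second, and the plunger at (150,248) and (248,253). I'll fit the circles by edge matching across both views.

```bash
cat >> h.py <<'E'
from scipy.optimize import minimize
HE=None
def load(n):
    a=np.load(n+'_s.npy');g=cv2.GaussianBlur(cv2.imread(f'pics/{n}.png',0),(0,0),1.0).astype(np.float32)
    return g,a[:3],R.from_quat(a[3:])
def proj(P,t,Rt,he,k):
    q=Rt.inv().apply(P-t);c=(q-he[:3,3])@he[:3,:3]
    rr=np.hypot(c[:,0],c[:,1]);th=np.arctan2(rr,c[:,2])
    return np.c_[k[1]+k[0]*th*c[:,0]/rr,k[2]+k[0]*th*c[:,1]/rr]
he=np.array([[7.44356889e-04,-9.52752348e-01,-3.03747279e-01,7.89097063e-02],[9.99998615e-01,1.16132082e-03,-1.19209390e-03,3.44413035e-04],[1.48851831e-03,-3.03745971e-01,9.52751893e-01,-1.34581991e-01],[0,0,0,1]])
K=(371.648,318.776,239.570)
def score(x,views,radii,d=.0012):
    a=np.linspace(0,2*np.pi,120,endpoint=False);u=np.c_[np.cos(a),np.sin(a),0*a];tot=0
    for g,t,Rt in views:
        for rad in radii:
            f=lambda q:cv2.remap(g,*[proj(x+u*q,t,Rt,he,K)[:,i].astype(np.float32).reshape(-1,1) for i in (0,1)],cv2.INTER_LINEAR)
            tot+=np.mean(np.minimum(abs(f(rad+d)-f(rad-d)),60))
    return tot
def fit(x0,views,radii,zr=.006,w=.010):
    best=max(((score(np.array(x0)+[i,j,k],views,radii),x0[0]+i,x0[1]+j,x0[2]+k) for i in np.arange(-w,w+1e-9,.001) for j in np.arange(-w,w+1e-9,.001) for k in (np.arange(-zr,zr+1e-9,.002) if zr else [0])))
    return np.round(best,4)
E
python3 - <<'E'
from h import *
v=[load('pan1'),load('pan2')]
print('pan',fit([.472,.170,.108],v,[.032,.0295]),fit([.472,.170,.108],v,[.032,.0295],0))
for V in v: print(fit([.472,.170,.108],[V],[.032,.0295],0))
print('pl',fit([.497,.036,.08],v,[.0165]),fit([.497,.036,.08],v,[.0165],0))
print('open',fit([.475,-.188,.042],v[1:],[.032,.0295],0))
E
```

```text
pan [1.43411e+02 4.73000e-01 1.72000e-01 1.06000e-01] [1.387349e+02 4.730000e-01 1.720000e-01 1.080000e-01]
[78.9256  0.473   0.172   0.108 ]
[61.7539  0.472   0.171   0.108 ]
pl [9.2131e+01 4.9700e-01 3.6000e-02 7.4000e-02] [8.24769e+01 4.95000e-01 3.80000e-02 8.00000e-02]
open [ 8.53679e+01  4.74000e-01 -1.88000e-01  4.20000e-02]
```

{"api": "arm_command", "payload": {"steps": [[0, -0.058, 0, 0, 0.085], [0, -0.058, 0, 0, 0.085], [0, -0.058, 0, 0, 0.085], [0, -0.058, 0, 0, 0.085], [0, -0.058, 0, 0, 0.085], [0, 0, 0, 0, 0.085]]}}

```text
time_s: 4.25
tcp_pos: [0.4697, -0.1934, 0.2393]
tcp_rot: [0.001, 1.0, -0.001, 0.0]
contact_force: [-0.2, 0.1, -0.7]
finger_gap: 0.0848
grasp_force: 0.0
```

```bash
python3 - <<'E'
from h import *
s=r.sense();p=viewer.capture('wrist');save(p,'s1.png');np.save('s1_s.npy',np.r_[s['tcp_pos'],s['tcp_rot']])
print(s['tcp_pos'])
for q in ['open_sieve','covered_sieve']:
    for d in viewer.spot_point(p,q)[:3]: print(q,round(d['p'],2),world(p,d['location'],s).round(4))
v=[load('pan2'),load('s1')]
print('open',fit([.475,-.188,.042],v,[.032,.0295]),fit([.475,-.188,.042],v[1:],[.032,.0295],0))
print('cov',fit([.474,-.319,.048],v[1:],[.032],0))
E
```

```text
[ 0.46973376 -0.19338312  0.23926067]
open_sieve 0.8 [ 0.5716 -0.1242 -0.004 ]
open_sieve 0.74 [ 0.4755 -0.186  -0.0022]
covered_sieve 0.68 [ 0.4738 -0.187  -0.0026]
covered_sieve 0.6 [ 0.4722 -0.3169 -0.    ]
open [ 1.94567e+02  4.73000e-01 -1.88000e-01  4.20000e-02] [ 1.099902e+02  4.730000e-01 -1.880000e-01  4.200000e-02]
cov [ 5.85174e+01  4.73000e-01 -3.19000e-01  4.80000e-02]
```

Open sieve at (0.473, -0.188) with its rim at z 0.042 from two views; pan at (0.473, 0.172) with its rim at about 0.107. Grasping now.

{"api": "arm_command", "payload": {"steps": [[-0.003, 0.005, 0.05, 0, 0.085], [0, 0, 0.05, 0, 0.085], [0, 0, 0.05, 0, 0.085], [0, 0, 0.04, 0, 0.085], [0, 0, 0.021, 0, 0.085], [0, 0, 0, 0, 0.085], [0, 0, 0, 0, 0.05], [0, 0, 0, 0, 0.05], [0, 0, 0, 0, 0.05], [0, 0, 0, 0, 0.05], [0, 0, 0, 0, 0.05], [0, 0, 0, 0, 0.05]]}}

```text
time_s: 5.9
tcp_pos: [0.4728, -0.1854, 0.0302]
tcp_rot: [0.0, 1.0, -0.0, 0.002]
contact_force: [-0.6, 3.9, 7.0]
finger_gap: 0.0624
grasp_force: 66.1
```

{"api": "arm_command", "payload": {"steps": [[0, 0, -0.02, 0, 0.05], [0, 0, -0.05, 0, 0.05], [0, 0, -0.06, 0, 0.05], [0, 0, -0.06, 0, 0.05], [0, 0, -0.03, 0, 0.05], [0, 0, 0, 0, 0.05]]}}

```text
time_s: 6.65
tcp_pos: [0.4732, -0.1864, 0.2521]
tcp_rot: [-0.0, 1.0, -0.002, 0.004]
contact_force: [-0.9, -0.9, -1.8]
finger_gap: 0.0623
grasp_force: 66.2
```

```bash
python3 - <<'E'
from h import *
s=r.sense();p=viewer.capture('wrist');save(p,'h1.png');np.save('h1_s.npy',np.r_[s['tcp_pos'],s['tcp_rot']])
print(s['tcp_pos'],s['tcp_rot'],s['finger_gap'],s['contact_force'])
for d in viewer.spot_point(p,'open_sieve')[:3]: print(round(d['p'],2),(world(p,d['location'],s)-s['tcp_pos']).round(4))
v=[load('h1')];x0=s['tcp_pos']+[0,0,.014]
for z in (-.004,0,.004):
  print('rim-tcp',fit(x0+[0,0,z],v,[.032,.0295],0)-np.r_[0,s['tcp_pos']])
E
```

```text
[ 0.47323817 -0.18641113  0.2520773 ] [-1.15933947e-04  9.99991105e-01 -1.85522329e-03  3.78604291e-03] 0.06228953841553045 [-0.92646737 -0.89120032 -1.80441777]
0.58 [ 0.098   0.061  -0.2516]
0.56 [ 0.0018  0.0004 -0.0296]
rim-tcp [9.92611000e+01 1.96183084e-03 1.11306258e-05 1.00226974e-02]
rim-tcp [ 9.20247000e+01 -1.03816916e-03  1.11306258e-05  1.40226974e-02]
rim-tcp [ 8.32198000e+01 -5.03816916e-03  1.11306258e-05  1.80226974e-02]
```

View pics/h1.png

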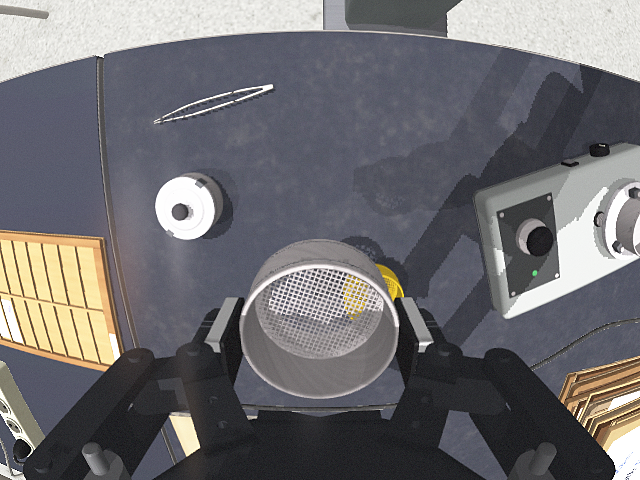

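The wrist view shows the sieve held level and centred, rim at about (320,320). Carrying it over the pan.

{"api": "arm_command", "payload": {"steps": [[0, 0.03, 0, 0, 0.05], [0, 0.06, 0, 0, 0.05], [0, 0.06, 0, 0, 0.05], [0, 0.06, 0, 0, 0.05], [0, 0.06, 0, 0, 0.05], [0, 0.055, 0, 0, 0.05], [0, 0.034, 0.05, 0, 0.05], [0, 0, 0.04, 0, 0.05], [0, 0, 0, 0, 0.05], [0, 0, 0, 0, 0.05]]}}

```text
time_s: 8.0
tcp_pos: [0.4715, 0.173, 0.1582]
tcp_rot: [0.0, 1.0, -0.0, -0.0]
contact_force: [0.1, -0.2, -1.9]
finger_gap: 0.0624
grasp_force: 66.3
```

```bash
python3 - <<'E'
from h import *
s=r.sense();p=viewer.capture('wrist');save(p,'h2.png');np.save('h2_s.npy',np.r_[s['tcp_pos'],s['tcp_rot']])
print(s['tcp_pos'],s['tcp_rot'],s['contact_force'])
for q in ['open_sieve','pan_rim','shaker','plunger_top']:
  for d in viewer.spot_point(p,q)[:2]: print(q,round(d['p'],2),world(p,d['location'],s).round(4))
E
```

```text
[0.47152859 0.17304481 0.15824286] [ 1.35817547e-04  9.99999866e-01 -1.64301194e-04 -4.71481211e-04] [ 0.08305915 -0.16134767 -1.93661653]
open_sieve 0.58 [0.475  0.1724 0.1283]
open_sieve 0.58 [ 5.718e-01 -1.280e-01  4.000e-04]
pan_rim 0.78 [0.474  0.1698 0.1008]
shaker 0.88 [ 0.495   0.117  -0.0033]
plunger_top 0.96 [0.4981 0.0379 0.0832]
```

View pics/h2.png

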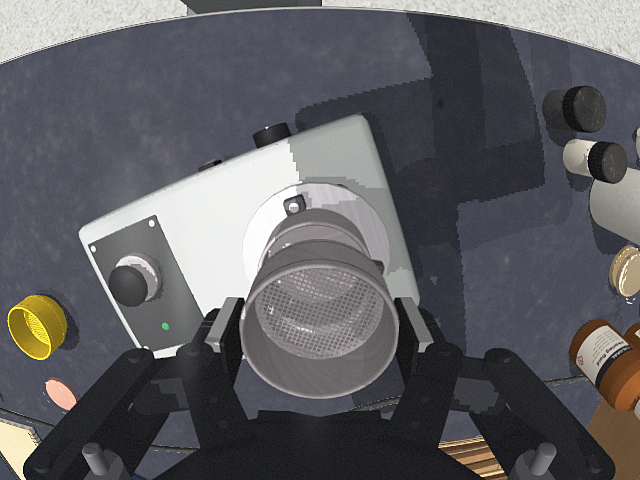

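The view shows the sieve skirt over the pan, both centred at column 320. Lowering gently.

{"api": "arm_command", "payload": {"steps": [[-0.001, -0.001, 0.01, 0, 0.05], [0, 0, 0.008, 0, 0.05], [0, 0, 0.004, 0, 0.05], [0, 0, 0.004, 0, 0.05], [0, 0, 0.003, 0, 0.05], [0, 0, 0.002, 0, 0.05], [0, 0, 0, 0, 0.05]]}}

```text
time_s: 9.12
tcp_pos: [0.4725, 0.1723, 0.1272]
tcp_rot: [-0.0, 1.0, -0.0, -0.0]
contact_force: [0.3, 0.3, -1.8]
finger_gap: 0.0624
grasp_force: 66.3
```

{"api": "arm_command", "payload": {"steps": [[0, 0, 0.001, 0, 0.05], [0, 0, 0.001, 0, 0.05], [0, 0, 0, 0, 0.05]]}}

```text
time_s: 9.5
tcp_pos: [0.4727, 0.1724, 0.1262]
tcp_rot: [-0.0, 1.0, 0.0, 0.0]
contact_force: [-1.2, -0.3, 5.0]
finger_gap: 0.0622
grasp_force: 67.0
```

Contact came at exactly the predicted seated height. Releasing and backing off.

{"api": "arm_command", "payload": {"steps": [[0, 0, 0, 0, 0.068], [0, 0, 0, 0, 0.085], [0, 0, 0, 0, 0.085], [0, 0, 0, 0, 0.085], [0, 0, -0.03, 0, 0.085], [0, 0, -0.05, 0, 0.085], [0, 0, -0.033, 0, 0.085], [0, -0.05, 0, 0, 0.085], [0, -0.05, 0, 0, 0.085], [0, 0, 0, 0, 0.085]]}}

```text
time_s: 10.75
tcp_pos: [0.4723, 0.0697, 0.2384]
tcp_rot: [0.002, 1.0, -0.0, 0.0]
contact_force: [-1.7, 0.1, 1.2]
finger_gap: 0.0852
grasp_force: 0.0
```

```bash
python3 - <<'E'
from h import *
s=r.sense();p=viewer.capture('wrist');save(p,'c1.png');np.save('c1_s.npy',np.r_[s['tcp_pos'],s['tcp_rot']])
print(s['tcp_pos'])
for q in ['open_sieve','pan_rim']:
  for d in viewer.spot_point(p,q)[:2]: print(q,round(d['p'],2),world(p,d['location'],s).round(4))
v=[load('c1')]
print(fit([.473,.172,.138],v,[.032,.0295],.006))
E
```

```text
[0.47228987 0.06968897 0.23841182]
open_sieve 0.89 [0.4784 0.1718 0.0944]
open_sieve 0.81 [ 0.5718 -0.1253 -0.0007]
pan_rim 0.77 [0.4738 0.1689 0.1006]
[70.3336  0.474   0.174   0.136 ]
```

View pics/c1.png

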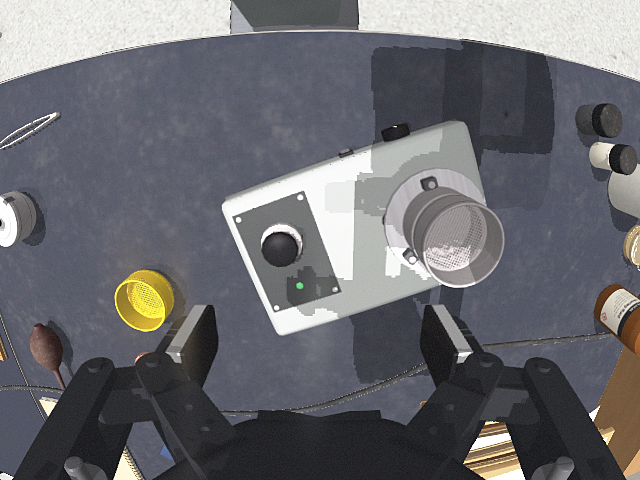

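The open sieve sits flush in the pan, rim at (461,245). Now to the lidded sieve.

{"api": "arm_command", "payload": {"steps": [[0, -0.055, 0, 0, 0.085], [0, -0.055, 0, 0, 0.085], [0, -0.055, 0, 0, 0.085], [0, -0.055, 0, 0, 0.085], [0, -0.055, 0, 0, 0.085], [0, -0.055, 0, 0, 0.085], [0, -0.055, 0, 0, 0.085], [0, 0, 0, 0, 0.085]]}}

```text
time_s: 11.9
tcp_pos: [0.4739, -0.3156, 0.2378]
tcp_rot: [0.001, 1.0, -0.001, 0.0]
contact_force: [0.5, 0.9, 0.4]
finger_gap: 0.085
grasp_force: 0.0
```

```bash
python3 - <<'E'
from h import *
s=r.sense();p=viewer.capture('wrist');save(p,'k1.png');np.save('k1_s.npy',np.r_[s['tcp_pos'],s['tcp_rot']])
print(s['tcp_pos'],s['tcp_rot'])
for d in viewer.spot_point(p,'covered_sieve')[:2]: print(round(d['p'],2),world(p,d['location'],s).round(4))
for v in ([load('k1')],[load('s1'),load('k1')]):
  print('lid',fit([.473,-.319,.048],v,[.032],.006),fit([.473,-.319,.048],v,[.032],0))
  print('knob',fit([.473,-.319,.062],v,[.0085],.006),fit([.473,-.319,.062],v,[.0085],0))
E
```

```text
[ 0.47386566 -0.315591    0.23780537] [ 1.10071360e-03  9.99999134e-01 -6.32227940e-04  3.46404110e-04]
0.82 [ 0.4744 -0.3147  0.0022]
lid [ 5.8757e+01  4.7200e-01 -3.2100e-01  5.0000e-02] [ 5.86723e+01  4.73000e-01 -3.20000e-01  4.80000e-02]
knob [ 6.00e+01  4.75e-01 -3.20e-01  5.60e-02] [60.     0.473 -0.319  0.062]
lid [ 1.170072e+02  4.730000e-01 -3.200000e-01  4.800000e-02] [ 1.170072e+02  4.730000e-01 -3.200000e-01  4.800000e-02]
knob [ 1.20e+02  4.75e-01 -3.20e-01  5.60e-02] [ 1.20e+02  4.72e-01 -3.18e-01  6.20e-02]
```

{"api": "arm_command", "payload": {"steps": [[0.001, -0.004, 0.05, 0, 0.085], [0, 0, 0.05, 0, 0.085], [0, 0, 0.05, 0, 0.085], [0, 0, 0.04, 0, 0.085], [0, 0, 0.02, 0, 0.085], [0, 0, 0, 0, 0.085], [0, 0, 0, 0, 0.05], [0, 0, 0, 0, 0.05], [0, 0, 0, 0, 0.05], [0, 0, 0, 0, 0.05], [0, 0, 0, 0, 0.05], [0, 0, 0, 0, 0.05]]}}

```text
time_s: 13.5
tcp_pos: [0.4732, -0.3171, 0.0304]
tcp_rot: [0.0, 1.0, -0.001, 0.002]
contact_force: [0.9, 2.0, 6.0]
finger_gap: 0.0622
grasp_force: 66.3
```

{"api": "arm_command", "payload": {"steps": [[0, 0, -0.02, 0, 0.05], [0, 0, -0.05, 0, 0.05], [0, 0, -0.05, 0, 0.05], [0, 0, -0.05, 0, 0.05], [0, 0, -0.04, 0, 0.05], [0, 0.03, -0.01, 0, 0.05], [0, 0.055, 0, 0, 0.05], [0, 0.055, 0, 0, 0.05], [0, 0.055, 0, 0, 0.05], [0, 0.055, 0, 0, 0.05], [0, 0.055, 0, 0, 0.05], [0, 0.055, 0, 0, 0.05], [0, 0.055, 0, 0, 0.05], [0, 0.05, 0, 0, 0.05], [0, 0.024, 0, 0, 0.05], [0, 0, 0.03, 0, 0.05], [0, 0, 0.02, 0, 0.05], [0, 0, 0, 0, 0.05]]}}

```text
time_s: 15.75
tcp_pos: [0.4695, 0.172, 0.1971]
tcp_rot: [-0.0, 1.0, -0.001, -0.002]
contact_force: [0.8, 0.4, -0.9]
finger_gap: 0.0622
grasp_force: 66.5
```

```bash
python3 - <<'E'
from h import *
s=r.sense();p=viewer.capture('wrist');save(p,'h3.png');np.save('h3_s.npy',np.r_[s['tcp_pos'],s['tcp_rot']])
print(s['tcp_pos'],s['tcp_rot'],s['contact_force'])
for q in ['open_sieve','covered_sieve','pan_rim']:
  for d in viewer.spot_point(p,q)[:2]: print(q,round(d['p'],2),world(p,d['location'],s).round(4))
t=s['tcp_pos']
print(fit(t+[0,0,.018],[load('h3')],[.032],0)-np.r_[0,t])
E
```

```text
[0.46946877 0.17200011 0.19711474] [-2.32636642e-04  9.99997808e-01 -5.05062267e-04 -2.01849428e-03] [ 0.78894095  0.37179871 -0.89963853]
open_sieve 0.26 [ 4.933e-01  1.137e-01 -4.000e-04]
covered_sieve 0.77 [0.4689 0.174  0.1688]
[ 4.42254000e+01 -1.96876789e-03 -1.05449325e-07  1.79852589e-02]
```

View pics/h3.png

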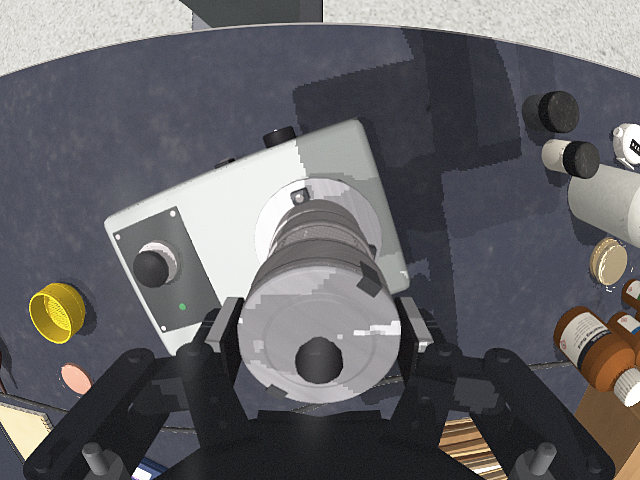

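The lidded sieve is upright in the grip at (318,330), above the column. Correcting x by 3.5 mm and lowering.

{"api": "arm_command", "payload": {"steps": [[-0.0035, 0, 0.012, 0, 0.05], [0, 0, 0.01, 0, 0.05], [0, 0, 0.004, 0, 0.05], [0, 0, 0, 0, 0.05]]}}

```text
time_s: 16.45
tcp_pos: [0.4745, 0.1722, 0.1716]
tcp_rot: [-0.0, 1.0, -0.0, -0.001]
contact_force: [0.3, 0.7, -2.1]
finger_gap: 0.0621
grasp_force: 66.5
```

{"api": "arm_command", "payload": {"steps": [[0.001, 0, 0.004, 0, 0.05], [0, 0, 0.004, 0, 0.05], [0, 0, 0.003, 0, 0.05], [0, 0, 0.002, 0, 0.05], [0, 0, 0.001, 0, 0.05], [0, 0, 0, 0, 0.05]]}}

```text
time_s: 17.2
tcp_pos: [0.474, 0.1723, 0.1583]
tcp_rot: [-0.0, 1.0, -0.0, -0.0]
contact_force: [-0.8, 0.3, -2.4]
finger_gap: 0.0621
grasp_force: 66.5
```

{"api": "arm_command", "payload": {"steps": [[0.0005, 0, 0.001, 0, 0.05], [0, 0, 0.001, 0, 0.05], [0, 0, 0.001, 0, 0.05], [0, 0, 0, 0, 0.05]]}}

```text
time_s: 17.7
tcp_pos: [0.4735, 0.1723, 0.1564]
tcp_rot: [-0.0, 1.0, 0.0, 0.0]
contact_force: [-2.7, 0.3, 6.0]
finger_gap: 0.062
grasp_force: 67.5
```

Contact at the predicted seated height again. Releasing and moving above the plunger.

{"api": "arm_command", "payload": {"steps": [[0, 0, 0, 0, 0.068], [0, 0, 0, 0, 0.085], [0, 0, 0, 0, 0.085], [0, 0, 0, 0, 0.085], [0, 0, -0.03, 0, 0.085], [0, 0, -0.05, 0, 0.085], [0, 0, -0.02, 0, 0.085], [-0.008, -0.045, 0, 0, 0.085], [-0.008, -0.045, 0, 0, 0.085], [-0.008, -0.045, 0, 0, 0], [0, 0, 0, 0, 0], [0, 0, 0, 0, 0], [0, 0, 0, 0, 0]]}}

```text
time_s: 19.32
tcp_pos: [0.4972, 0.0383, 0.2552]
tcp_rot: [-0.001, 1.0, 0.0, -0.0]
contact_force: [0.4, -0.7, -0.7]
finger_gap: 0.0118
grasp_force: 0.0
```

```bash
python3 - <<'E'
from h import *
s=r.sense();p=viewer.capture('wrist');save(p,'f1.png');np.save('f1_s.npy',np.r_[s['tcp_pos'],s['tcp_rot']])
print(s['tcp_pos'],s['finger_gap'])
for q in ['open_sieve','covered_sieve','pan_rim','plunger_top']:
  for d in viewer.spot_point(p,q)[:2]: print(q,round(d['p'],2),world(p,d['location'],s).round(4))
print(fit([.473,.172,.174],[load('f1')],[.032],.004),fit([.497,.037,.08],[load('f1'),load('pan1')],[.0165],.004))
p=viewer.capture('scene')
for q in ['open_sieve','covered_sieve']:
  for d in viewer.spot_point(p,q)[:2]: print(q,round(d['p'],2),world(p,d['location'],s).round(4))
a=p['color'][160:300,190:340,::-1];b=cv2.imread('pics/f1.png')
cv2.imwrite('pics/f2.png',np.hstack([cv2.resize(a,(400,373)),cv2.resize(b[60:360,160:600],(400,273))[:273] if 0 else cv2.copyMakeBorder(cv2.resize(b[60:360,160:600],(400,273)),0,100,0,0,0)]))
E
```

```text
[0.49724631 0.03833183 0.25520819] 0.01180084691035155
open_sieve 0.9 [0.4738 0.1737 0.0953]
open_sieve 0.57 [ 0.573  -0.1256 -0.0036]
covered_sieve 0.67 [0.4745 0.1757 0.1275]
covered_sieve 0.5 [ 0.6789 -0.323  -0.0027]
plunger_top 0.74 [0.4983 0.0353 0.0819]
plunger_top 0.15 [0.4737 0.1736 0.0968]
[53.4125  0.474   0.174   0.17  ] [8.32857e+01 4.96000e-01 3.60000e-02 7.60000e-02]
open_sieve 0.87 [0.476  0.1717 0.0935]
open_sieve 0.67 [ 0.5798 -0.1275 -0.001 ]
covered_sieve 0.93 [0.4793 0.1717 0.1261]
```

View pics/f2.png

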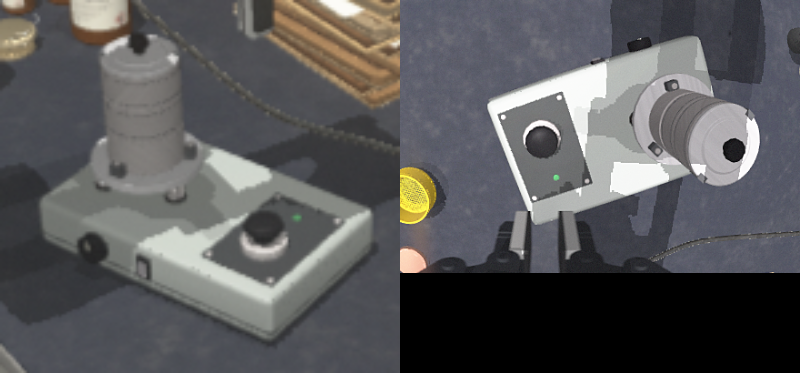

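The column is complete and straight (left crop at (142,110)), both sieves at seated height, and the plunger is clear at (265,225). Descending to just above it with closed fingers.

{"api": "arm_command", "payload": {"steps": [[0, -0.0015, 0.05, 0, 0], [0, 0, 0.05, 0, 0], [0, 0, 0.04, 0, 0], [0, 0, 0.017, 0, 0], [0, 0, 0, 0, 0]]}}

```text
time_s: 20.35
tcp_pos: [0.4963, 0.0359, 0.0969]
tcp_rot: [-0.0, 1.0, 0.0, -0.002]
contact_force: [-0.8, 0.4, -0.1]
finger_gap: -0.0001
grasp_force: 0.0
```

{"api": "arm_command", "payload": {"steps": [[0, 0, 0.005, 0, 0], [0, 0, 0.004, 0, 0], [0, 0, 0.004, 0, 0], [0, 0, 0.003, 0, 0], [0, 0, 0.002, 0, 0], [0, 0, 0, 0, 0]]}}

```text
time_s: 21.1
tcp_pos: [0.4982, 0.0358, 0.0807]
tcp_rot: [-0.0, 1.0, -0.0, 0.001]
contact_force: [0.0, -1.2, 5.6]
finger_gap: 0.0004
grasp_force: 2.6
```

{"api": "arm_command", "payload": {"steps": [[0, 0, 0.001, 0, 0], [0, 0, 0.001, 0, 0], [0, 0, 0, 0, 0]]}}

```text
time_s: 21.48
tcp_pos: [0.4983, 0.0358, 0.0796]
tcp_rot: [-0.0, 1.0, -0.0, 0.001]
contact_force: [-1.8, 0.1, 12.4]
finger_gap: 0.0001
grasp_force: 6.2
```

The force went past 6 N while the tool stopped following, so the plunger is on its stop. Retracting.

{"api": "arm_command", "payload": {"steps": [[0, 0, 0, 0, 0], [0, 0, -0.01, 0, 0], [0, 0, -0.04, 0, 0], [0, 0, -0.05, 0, 0], [0, 0, -0.05, 0, 0], [0, 0, -0.03, 0, 0], [0, 0, 0, 0, 0], [0, 0, 0, 0, 0]]}}

```text
time_s: 22.48
tcp_pos: [0.4964, 0.0359, 0.2572]
tcp_rot: [-0.0, 1.0, 0.0, -0.001]
contact_force: [-0.3, 0.6, 0.1]
finger_gap: 0.0002
grasp_force: 0.0
```

```bash
python3 - <<'E'
from h import *
s=r.sense();p=viewer.capture('wrist');print(s['tcp_pos'],s['contact_force'])
for q in ['open_sieve','covered_sieve','plunger_top']:
  for d in viewer.spot_point(p,q)[:1]: print(q,round(d['p'],2),world(p,d['location'],s).round(4))
print(job.finish_job())
E
```

```text
[0.496374   0.03585631 0.25722198] [-0.260302    0.56016014  0.0615576 ]
open_sieve 0.83 [0.4752 0.1724 0.0949]
covered_sieve 0.91 [0.4742 0.1731 0.1274]
plunger_top 0.79 [0.4991 0.0366 0.0842]
the job is handed in; nothing more can be done
None
```

The job is handed in at about 22.5 s of the 64 s: both sieves measured at their seated heights, and the plunger was pressed to its stop (about 12 N) and sprang back; the hand-in returned no verdict.

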